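Close up the bench supply: fuse cap home, cover held over its threads

TASK

Screw the white fuse cap inside the open power supply fully home, then pick up its cover plate and hold it level about a centimetre above the rim, vent slots over the transformer and all four corner holes lined up with the threaded holes below, so that I can start the screws. Finish while still holding it there in the gripper, clear of the case: do not put it down or let go. Leave the multimeter, screwdriver, solder reel and jar where they are.

Things in the scene. Friction and masses are not known exactly. Their poses are not given: they have to be found in the camera images.
- supply: Open bench power supply, fixed: blue-grey case 170 mm (its x) x 240 (y), rim 70 mm above the bench all round, walls 4 mm. Origin: centre of its underside; z up. +x side: cream front panel, knobs stick out 22 mm; -x side: black fins, 10 mm. Inside: transformer (yellow) at the -y end, top 66 mm up; fuse at the +y end; in each corner a bright 16 mm boss, flush with the rim, with a 5 mm threaded hole.
- fuse_cap (a joint): Turn of the fuse's screw cap about its upright axis, rad: 0 = fully home (hard stop), more = unscrewed; clockwise from above lowers it. Starts 1 to 2 rad from home, sinks 0.5 mm per rad, turns with 0.06 N m, stays put. White ribbed cap 27 mm across, 26 to 60 mm above the bench; the red mark on its top points from the axis to the supply's +x (front panel) when home.
- fuse_axis (a point): Point on the fuse cap's axis at gripping height, 52 mm above the bench (8 mm below the cap's top, 18 mm below the rim), at x 0, y +42 mm in the supply's frame. Axes as the supply's; it does not turn with the cap. Within 65 mm of the axis nothing but the cap stands higher than 29 mm above the bench; the case walls are 74 mm and more away.
- cover: Cover plate, loose, at first flat on the bench, top up: cream aluminium 170 mm (its x) x 240 (y) x 4, 0.4 to 0.65 kg. Origin: centre of its underside; z up. Four 9 mm screw holes near the corners; four vent slots in its -y half, 55 to 97 mm from the middle. Fitted, its axes lie along the supply's; it starts turned less than 60 degrees from that. A black bow handle stands on it along its y.
- handle (a point): Middle of the handle's grip bar, 38 mm above the cover's underside, over the plate's centre. The bar is 12 mm wide (along the cover's x), 12 mm tall and 90 mm long (along its y), with a foot 10 mm thick near each end; 70 mm are free between the feet and 28 mm between bar and plate.
- multimeter: Bystander: yellow and black hand multimeter 90 x 170 x 44 mm, lying flat. Origin: centre of its underside.
- screwdriver: Bystander: screwdriver with red handle, 190 mm long, 26 mm thick at the handle, lying on the bench. Origin: under its middle.
- solder_reel: Bystander: reel of solder, black flanges 60 mm across, 48 mm tall, standing on its flange. Origin: centre of its underside.
- screw_jar: Bystander: glass jar of brass screws, 60 mm across, 65 mm tall, standing. Origin: centre of its underside.
- hole0 (a point): Centre of cover hole 0 at the cover's underside: x +73, y +108 mm in the cover's frame. It belongs over thread0.
- thread0 (a point): Centre of threaded hole 0 at the level of the supply's rim: x +73, y +108 mm, z 70 mm in the supply's frame.
- hole1 (a point): Centre of cover hole 1 at the cover's underside: x -73, y +108 mm in the cover's frame. It belongs over thread1.
- thread1 (a point): Centre of threaded hole 1 at the level of the supply's rim: x -73, y +108 mm, z 70 mm in the supply's frame.
- hole2 (a point): Centre of cover hole 2 at the cover's underside: x -73, y -108 mm in the cover's frame. It belongs over thread2.
- thread2 (a point): Centre of threaded hole 2 at the level of the supply's rim: x -73, y -108 mm, z 70 mm in the supply's frame.
- hole3 (a point): Centre of cover hole 3 at the cover's underside: x +73, y -108 mm in the cover's frame. It belongs over thread3.
- thread3 (a point): Centre of threaded hole 3 at the level of the supply's rim: x +73, y -108 mm, z 70 mm in the supply's frame.

How it is judged:
By the outcome, as a careful person would: the job done as asked, in the order asked, and still so for the second after the job is handed in, while the arm keeps its last pose, push and grip.
It also fails if it takes over 72 s, if anything falls off the work surface, if the arm or the gripper's body presses on something with over 40 N, if the wrist force passes 120 N, or if a joint passes its speed limit or range.

ROBOT

A 6-joint arm with a two-finger parallel gripper is mounted at the origin on the work surface. World frame = base frame: x ahead of the robot, y to its left, z up, the work surface at z = 0. Lengths are in m, angles in degrees, forces in N, time in s.
With the tool pointing down it reaches from about 0.3 to 0.75 m from the base axis. Payload 8.5 kg.
Tool frame: the origin (TCP) lies midway between the tips of the shut fingers; the grasp point (between the pads) lies 19 mm behind it; z points along the fingers, y is the line along which they close (so a half turn about z gives the same grasp; the last joint's range is limited). The gripper opens to 85 mm and grips with 20 to 120 N. Pads are 22 mm wide; open, the fingers measure 114 mm over their backs; the gripper's body (76 mm by 85 mm) begins 54 mm behind the grasp point. The pads swing forward as they close: fully open they stand 13 mm farther back than shut.
Start: joints at [-87.737, 21.807, 74.336, -0, 83.858, -12.336], TCP at [0.139, -0.532, 0.201] pointing down, gripper open.
Joint ranges: [-178.18, 178.18], [-50.72, 133.34], [12.68, 142.11], [-81.47, 261.47], [9.98, 163.14], [-165.26, 165.26]. Speed limits (degrees/s): [136.94, 136.94, 180, 180, 180, 180].

INTERFACE

Orientations are given as a 3x3 rotation matrix whose columns are the frame's x, y, z axes.
In Python, from rig import env, get_image, close_job gives the robot as it stands.
- The arm moves only by the tool step_arm, never from a script. Its argument "targets" is a list of rows, each a list of 2 entries, a list of its own where there are three numbers: the shift along the tool's x, y, z as a fraction of full scale, then the turn, a rotation vector about the tool's x, y, z as a fraction of full scale. In form: [[[x, y, z], [wx, wy, wz]], ...]. A call has 1 to 10 rows; each row is the pose to reach, as a shift and turn from the pose commanded when the call began, along the tool's axes at that moment; what a row does not reach only later rows make up. Full scale, the value 1, is 0.3 m for a shift and 45 degrees for a turn. A row lasts 1/12 s, in which the tool goes at most 41.7 mm and 7.16 degrees, less where a joint would pass 70% of its speed; a pose out of reach is approached as far as the arm can. A call with a number of a shift or a turn outside -1 to 1 is refused whole. A call with a gripper value outside its range is refused whole. "jaw" is the finger opening in mm, from 0 to 85.4, set as the call begins (left out, the last holds). The fingers move at their own pace and stop on an object; "grip_force" is the grip in N (left out, the last holds). Time passes only in rows, so rows that repeat a pose let the fingers close. It gives the time, the measured TCP pose, the force, the opening and the grip force at its end, in the units of the state.
- env.observe(): the state, without advancing time (a new reading comes with each control period).
- get_image(name): name is "scene" or "side" or "wrist"; returns a dict with "img" (400x640x3 uint8, red, green, blue), "z_map" (400x640 float32, m along the optical axis (not along the pixel's ray), 0 where there is no reading), "intrinsics" (3x3 intrinsics, pixels), "rvec" (rotation vector, rad) and "tvec" (3), from world to camera coordinates, as OpenCV has them. Camera axes: x right, y down, z forward; pixel columns grow to the right and rows downward; lengths in m; the calibration is good to about 2 mm. A picture is of the moment at which its call begins.
- close_job(): hands the job in; it is judged then, once.
The state is a dict: "time_s": time; "q": joint angles; "qvel": joint speeds; "joint_efforts": joint torques, N m; "position": TCP position; "tool_rot": TCP orientation; "ft_force": force on the tool from outside, world axes, zero at the start; "wrist_torque": the same for the moment, N m; "grip_width": finger opening in m; "gripper_force": force on a finger pad.
Only numpy, scipy, OpenCV 4.12 (cv2) and the standard library are available. Lean on these libraries where they do the work, as an engineer would, in place of code of your own. Each camera call takes 0.05 s, during which the arm holds its last target. There are 200 camera calls.

## Working session

There is one attempt and no reset: what is moved stays moved. The work goes in short steps, Python scripts to look and compute and a tool call to move; the robot and the scene stay as the last step left them, time stands still between calls to the robot, and variables do not carry over. Pictures are saved under pics/ and viewed, at most 10 in all, crops included, and the job is handed in when it is done.

Besides the shell and the picture viewer there is one more tool, called after ">>>" as name([rows], argument=value, ...), one row to a line, values as JSON. step_arm: Moves the arm, as the interface text tells. Its arguments: {"type":"object","properties":{"targets":{"type":"array","items":{"type":"array"}},"jaw":{"type":"number"},"grip_force":{"type":"number"}},"required":["targets"]}

```bash
mkdir -p pics
cat > h.py <<'E'
import numpy as np, cv2
from rig import env, get_image
def snap(n,f):
    d=get_image(n); np.savez(f'pics/{f}.npz',**d); cv2.imwrite(f'pics/{f}.png',d['img'][:,:,::-1]); return d
def world(d,u,v,z=None):
    K=d['intrinsics'];R=cv2.Rodrigues(np.array(d['rvec'],float))[0];t=np.array(d['tvec'],float).ravel()
    r=np.linalg.inv(K)@[u,v,1.]
    c=-R.T@t; w=R.T@r
    if z is None: return c+w*d['z_map'][int(round(v)),int(round(u))]
    return c+w*(z-c[2])/w[2]
def allworld(d):
    K=d['intrinsics'];R=cv2.Rodrigues(np.array(d['rvec'],float))[0];t=np.array(d['tvec'],float).ravel()
    v,u=np.mgrid[:400,:640]; P=np.stack([u,v,np.ones_like(u)],-1)@np.linalg.inv(K).T*d['z_map'][...,None]
    return (P-t)@R
def proj(d,p):
    return cv2.projectPoints(np.array(p,float).reshape(-1,3),np.array(d['rvec'],float),np.array(d['tvec'],float),d['intrinsics'],None)[0].reshape(-1,2)
E
python3 - <<'E'
from h import *
a=snap('scene','a');b=snap('side','b')
print(env.observe())
for d in(a,b):
    R=cv2.Rodrigues(np.array(d['rvec'],float))[0];print(-R.T@np.array(d['tvec']).ravel(),R[2])
E
```

```text
{'time_s': 0.1, 'q': array([-8.77359515e+01,  2.18378495e+01,  7.43774225e+01, -1.89479818e-04,
        8.38577332e+01, -1.23346184e+01]), 'qvel': array([-0.05924276, -0.05587368, -0.09963957, -0.12143076,  0.05085428,
        0.04437983]), 'joint_efforts': array([ 4.90522114e-03, -4.49216473e+01, -2.31657261e+01, -9.15374085e-05,
        3.64988664e-03,  9.53079621e-06]), 'position': array([ 0.13862187, -0.53195031,  0.20058439]), 'tool_rot': array([[ 9.67714952e-01,  2.52047154e-01, -5.36218302e-05],
       [ 2.52047016e-01, -9.67714152e-01,  1.27305763e-03],
       [ 2.68979949e-04, -1.24547213e-03, -9.99999188e-01]]), 'ft_force': array([-0.04423258, -0.06278798,  0.50833494]), 'wrist_torque': array([0.05346361, 0.02373009, 0.0127345 ]), 'gripper_force': 0.0, 'grip_width': 0.08560070947973858}
[ 1.11563288 -0.4041446   0.83132192] [-0.54783123  0.33369012 -0.76715829]
[ 0.51717206 -1.08650184  1.22439014] [ 0.02887951  0.66744261 -0.74410103]
```

View pics/a.png

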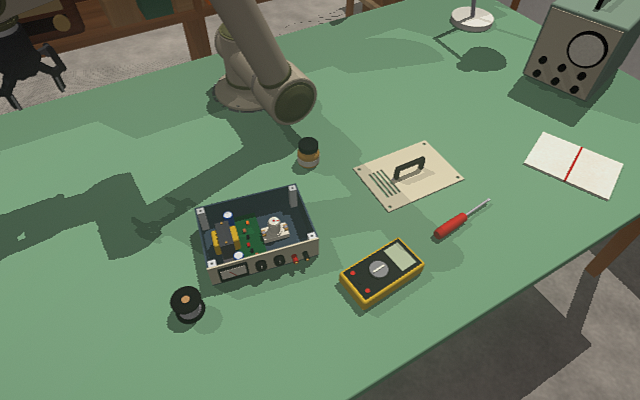

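View pics/b.png

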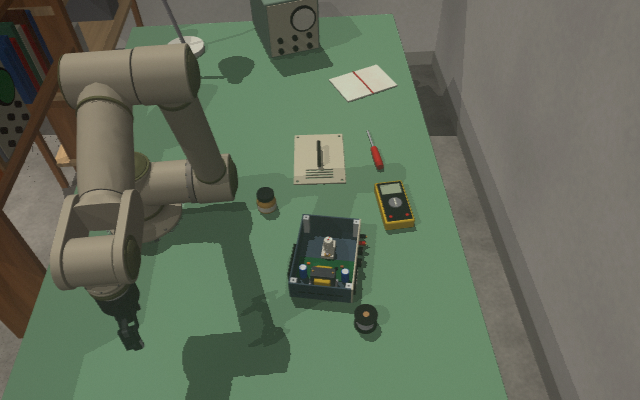

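The scene view shows the supply around (258,235), the cover at (408,175) with its slots at its left end, and the jar, reel, meter and screwdriver around them. In the side view the supply is at (327,258) and the cover at (319,158). Next I'll enlarge both.

Run:
```python
import cv2,numpy as np
a=cv2.imread('pics/a.png');b=cv2.imread('pics/b.png')
def c(i,u,v,w,h,s):return cv2.resize(i[v:v+h,u:u+w],None,fx=s,fy=s,interpolation=cv2.INTER_CUBIC)
# 4 tiles 400x300
t=np.vstack([np.hstack([c(a,190,180,133,100,3),c(b,280,208,100,75,4)[:300,:400]]) if 0 else np.hstack([cv2.resize(a[180:280,190:323],(400,300),interpolation=2),cv2.resize(b[210:303,270:394],(400,300),interpolation=2)]),
 np.hstack([cv2.resize(a[130:220,348:468],(400,300),interpolation=2),cv2.resize(b[127:190,280:364],(400,300),interpolation=2)])])
cv2.imwrite('pics/c.png',t)
```

```text
(no output)
```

View pics/c.png

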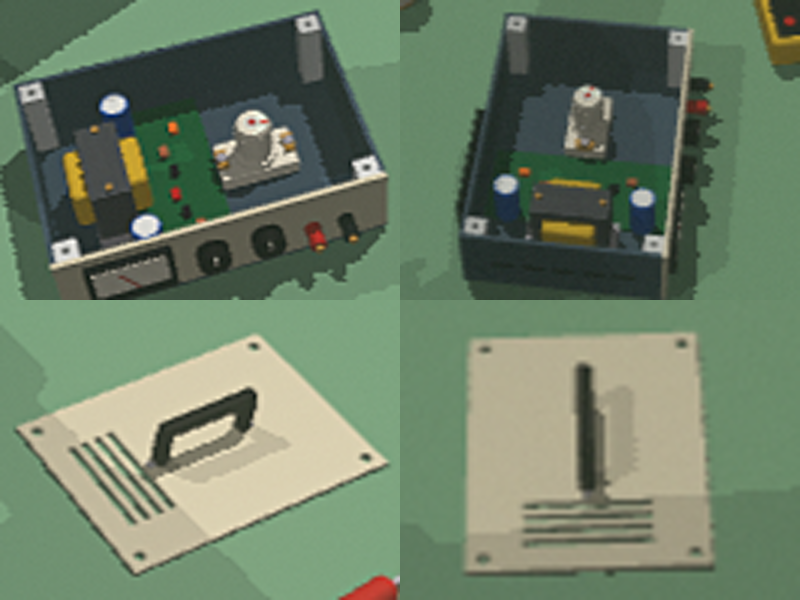

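```bash
cat > fit.py <<'E'
from h import *
from scipy.optimize import least_squares
T=np.array([[73,108],[-73,108],[-73,-108],[73,-108]])/1e3
def fit(obs,z,x0):
    # obs: list of (cam dict, {idx:(u,v)})
    def f(p):
        c,s=np.cos(p[2]),np.sin(p[2]);r=[]
        W=np.c_[T@np.array([[c,s],[-s,c]])+p[:2],np.full(4,z)]
        for d,o in obs:
            q=proj(d,W); r+= [q[i]-o[i] for i in o]
        return np.ravel(r)
    s=least_squares(f,x0,loss='soft_l1'); return s.x,s.fun.reshape(-1,2).round(1)
E
python3 - <<'E'
from fit import *
a=dict(np.load('pics/a.npz'));b=dict(np.load('pics/b.npz'))
def S(L,u0,v0,s,off=(0,0)): return {i:((x+.5)/s-.5+u0,(y+.5)/s-.5+v0) for i,(x,y) in enumerate(L)}
sa=S([(366,167),(308,23),(31,91),(66,250)],190,180,3.004); sb=S([(279,37),(116,22),(76,225),(254,242)],270,210,3.226)
ca=S([(366,157),(254,45),(38,130),(139,255)],348,130,3.333); cb=S([(282,43),(85,49),(83,258),(296,250)],280,127,4.762)
for nm,A,B,z in(('supply',sa,sb,.07),('cover',ca,cb,.004)):
    x0=[.5,-.3,0]
    P=[world(a,*A[i],z) for i in range(4)];m=np.mean(P,0);dy=P[0]-P[3]
    x0=[m[0],m[1],np.arctan2(-dy[0],dy[1])]
    for o in([(a,A)],[(b,B)],[(a,A),(b,B)]):
        x,r=fit(o,z,x0);print(nm,x[:2].round(4),np.degrees(x[2]).round(2),abs(r).max())
    if nm=='supply':
        c,s=np.cos(x[2]),np.sin(x[2]);f=x[:2]+.042*np.array([-s,c]);print('fuse',f)
        for d in(a,b):
            W=allworld(d);im=d['img'].astype(int)
            k=(np.linalg.norm(W[...,:2]-f,axis=-1)<.016)&(W[...,2]>.055)
            red=k&(im[...,0]>im[...,1]*1.5)
            print('cap c',W[k].mean(0),k.sum(),'red',W[red].mean(0)-[*f,0],red.sum())
    else:
        W=allworld(a);im=a['img'];k=(np.linalg.norm(W[...,:2]-x[:2],axis=-1)<.08)&(W[...,2]>.035)&(W[...,2]<.06)
        print('handle',W[k].mean(0),np.linalg.svd(W[k][:,:2]-W[k][:,:2].mean(0))[2][0] if k.sum()<3000 else 0)
print(world(a,308,140),world(b,265,195),world(b,395,202))
E
```

```text
supply [ 0.5502 -0.2321] -11.29 0.2
supply [ 0.5509 -0.2326] -11.09 0.2
supply [ 0.5505 -0.2323] -11.2 0.4
fuse [ 0.55868488 -0.19110096]
cap c [ 0.5609213  -0.19298147  0.05939868] 92 red [0.00199761 0.00418019 0.06106526] 4
cap c [ 0.55847743 -0.19431295  0.05849108] 52 red [0.00212228 0.00362866 0.05920663] 2
cover [0.553  0.2042] -2.22 0.3
cover [0.5534 0.2028] -2.05 0.2
cover [0.5533 0.2037] -2.15 0.3
handle [0.5549727  0.20001199 0.04143737] [-0.04024028 -0.99919003]
[0.36768579 0.00500299 0.06346483] [ 0.38041327 -0.01389638  0.06573643] [ 0.7710685  -0.05508843  0.04412048]
```

```bash
cat > go.py <<'E'
import sys
from h import *
from scipy.spatial.transform import Rotation as Ro
def go(x,y,z,phi,R0=None,p0=None):
    s=env.observe(); R0=s['tool_rot'] if R0 is None else R0; p0=s['position'] if p0 is None else p0
    f=np.radians(phi);X=[np.cos(f),np.sin(f),0];Z=[0,0,-1];R=np.c_[X,np.cross(Z,X),Z]
    d=R0.T@(np.array([x,y,z])-p0)/.3; w=Ro.from_matrix(R0.T@R).as_rotvec(degrees=True)/45
    print('shift',d.round(4),'turn',w.round(4)); return np.array([x,y,z]),R
if __name__=='__main__':
    a=[float(v) for v in sys.argv[1:]]; R=p=None
    for i in range(0,len(a),4): p,R=go(*a[i:i+4],R,p)
E
python3 go.py .34 -.36 .2 45  .5587 -.1911 .15 78.8  .5587 -.1911 .034 78.8
```

```text
shift [ 0.7941 -0.3855  0.0026] turn [-0.0015 -0.0008 -0.6756]
shift [0.9136 0.1174 0.1667] turn [ 0.      0.     -0.7511]
shift [0.     0.     0.3867] turn [0. 0. 0.]
```

>>> step_arm([
  [[0.7941,-0.3855,0.0026],[-0.0015,-0.0008,-0.6756]],
  [[0.7941,-0.3855,0.0026],[-0.0015,-0.0008,-0.6756]],
  [[0.7941,-0.3855,0.0026],[-0.0015,-0.0008,-0.6756]],
  [[0.7941,-0.3855,0.0026],[-0.0015,-0.0008,-0.6756]],
  [[0.7941,-0.3855,0.0026],[-0.0015,-0.0008,-0.6756]],
  [[0.7941,-0.3855,0.0026],[-0.0015,-0.0008,-0.6756]],
  [[0.7941,-0.3855,0.0026],[-0.0015,-0.0008,-0.6756]],
  [[0.7941,-0.3855,0.0026],[-0.0015,-0.0008,-0.6756]],
], jaw=60)

```text
time_s: 0.77
position: [0.342, -0.3578, 0.2002]
tool_rot: [[0.704, 0.71, 0.0], [0.71, -0.704, -0.0], [-0.0, 0.0, -1.0]]
ft_force: [0.1, -0.4, -0.1]
grip_width: 0.0602
gripper_force: 0.0
```

>>> step_arm([
  [[0.9136,0.1174,0.1667],[0,0,-0.7511]],
  [[0.9136,0.1174,0.1667],[0,0,-0.7511]],
  [[0.9136,0.1174,0.1667],[0,0,-0.7511]],
  [[0.9136,0.1174,0.1667],[0,0,-0.7511]],
  [[0.9136,0.1174,0.1667],[0,0,-0.7511]],
  [[0.9136,0.1174,0.1667],[0,0,-0.7511]],
  [[0.9136,0.1174,0.1667],[0,0,-0.7511]],
  [[0.9136,0.1174,0.1667],[0,0,-0.7511]],
  [[0.9136,0.1174,0.1667],[0,0,-0.7511]],
  [[0.9136,0.1174,0.1667],[0,0,-0.7511]],
])

```text
time_s: 1.6
position: [0.5581, -0.1925, 0.1499]
tool_rot: [[0.195, 0.981, -0.001], [0.981, -0.195, -0.001], [-0.002, -0.0, -1.0]]
ft_force: [-0.2, 0.5, -1.0]
grip_width: 0.0602
gripper_force: 0.0
```

```bash
python3 - <<'E'
from h import *
d=snap('wrist','w1');s=env.observe();print(s['time_s'],s['position'],s['q'])
cv2.imwrite('pics/w1.png',d['img'][:,:,::-1])
print(proj(d,[[.5587,-.1911,.06],[.5587,-.1911,.061]]))
E
python3 go.py .5587 -.1911 .034 78.8
```

```text
1.65 [ 0.55793265 -0.1927914   0.15020412] [-30.50261615  28.06847969  72.59363776  -0.08432099  79.30441381
 -19.1951368 ]
[[322.10626658 195.59680345]
 [322.10801364 195.90278808]]
shift [0.0066 0.0014 0.3873] turn [ 0.0001  0.002  -0.002 ]
```

View pics/w1.png

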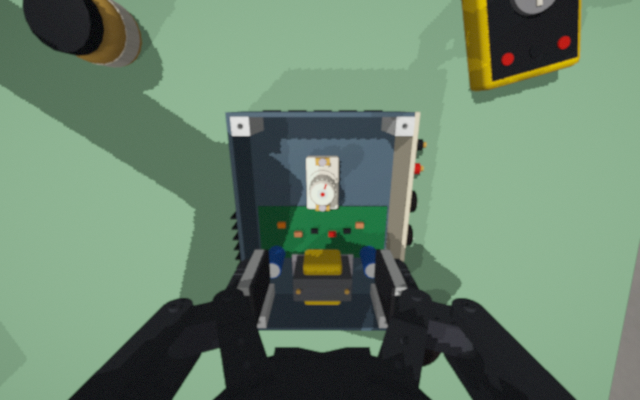

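The wrist view shows the cap at about (322,193), with the fingers clear on either side and the mark pointing up and slightly right, roughly 70° from home. I'll refine the axis before descending.

```bash
python3 - <<'E'
from h import *
from fit import *
d=snap('wrist','w2');W=allworld(d);f=np.array([.5587,-.1911])
k=(np.linalg.norm(W[...,:2]-f,axis=-1)<.02)&(W[...,2]>.056)&(W[...,2]<.065)
v,u=np.nonzero(k);(cx,cy),r=cv2.minEnclosingCircle(np.c_[u,v].astype(np.float32));print(cx,cy,r,world(d,cx,cy,.06),W[k].mean(0))
print(env.observe()['position'])
g=cv2.cvtColor(d['img'],7)
im=d['img'].astype(int)
# bright bosses centroid near predicted
for z in [.07]:
    c,s=np.cos(np.radians(-11.2)),np.sin(np.radians(-11.2))
    Q=np.c_[T@np.array([[c,s],[-s,c]])+[.5505,-.2323],np.full(4,z)]
    q=proj(d,Q);print(q)
    for i in(0,1):
        x,y=q[i].astype(int);w=g[y-14:y+15,x-14:x+15];m=w>170;vv,uu=np.nonzero(m);print(i,uu.mean()+x-14,vv.mean()+y-14,m.sum())
E
python3 go.py .5587 -.1911 .034 78.8
```

```text
321.72222900390625 192.27777099609375 12.855664253234863 [ 0.55887765 -0.18799324  0.06      ] [ 0.55882975 -0.18841251  0.05975609]
[ 0.55791177 -0.19285338  0.15040217]
[[404.49296447 127.44258801]
 [239.56997096 127.72541688]
 [258.32435846 323.3411404 ]
 [386.25228026 323.0565434 ]]
0 407.8755364806867 125.90557939914163 466
1 239.72537313432835 125.2865671641791 335
shift [0.0069 0.0013 0.388 ] turn [ 0.0006  0.0021 -0.0025]
```

```bash
python3 go.py .5588 -.1898 .034 78.8
```

```text
shift [0.0112 0.0007 0.388 ] turn [ 0.0006  0.0021 -0.0025]
```

>>> step_arm([
  [[0.0112,0,0.1],[0,0.002,0]],
  [[0.0112,0,0.2],[0,0.002,0]],
  [[0.0112,0,0.28],[0,0.002,0]],
  [[0.0112,0,0.34],[0,0.002,0]],
  [[0.0112,0,0.375],[0,0.002,0]],
  [[0.0112,0,0.388],[0,0.002,0]],
  [[0.0112,0,0.388],[0,0.002,0]],
])

```text
time_s: 2.28
position: [0.559, -0.1889, 0.0337]
tool_rot: [[0.195, 0.981, -0.0], [0.981, -0.195, 0.0], [0.0, -0.0, -1.0]]
ft_force: [-0.0, 0.7, -0.9]
grip_width: 0.0602
gripper_force: 0.0
```

>>> step_arm([
  [[0,0,0],[0,0,0]],
  [[0,0,0],[0,0,0]],
  [[0,0,0],[0,0,0]],
  [[0,0,0],[0,0,0]],
  [[0,0,0],[0,0,0]],
  [[0,0,0],[0,0,0]],
  [[0,0,0],[0,0,0]],
], jaw=10, grip_force=40)

```text
time_s: 2.87
position: [0.5594, -0.1883, 0.0338]
tool_rot: [[0.194, 0.981, 0.0], [0.981, -0.194, 0.0], [0.0, 0.0, -1.0]]
ft_force: [-0.4, 0.3, -0.4]
grip_width: 0.01
gripper_force: 0.0
```

```bash
python3 -c "
from h import *
print(env.observe())"
```

```text
{'time_s': 2.8667, 'q': array([-3.00929563e+01,  3.51668523e+01,  8.11069345e+01,  2.39459448e-02,
        6.37065526e+01, -1.89086592e+01]), 'qvel': array([-0.05903439,  0.10297933,  0.03280898,  0.02430497, -0.04967833,
       -0.0115848 ]), 'joint_efforts': array([ 1.60414688e-04, -5.21418285e+01, -1.84566987e+01,  6.01641714e-04,
        6.28807811e-04, -1.19148685e-04]), 'position': array([ 0.55941782, -0.188262  ,  0.03382316]), 'tool_rot': array([[ 1.94146987e-01,  9.80972330e-01,  4.84794718e-04],
       [ 9.80972420e-01, -1.94147080e-01,  1.52120387e-04],
       [ 2.43347369e-04,  4.46036533e-04, -9.99999871e-01]]), 'ft_force': array([-0.38611317,  0.3402357 , -0.35302805]), 'wrist_torque': array([ 0.022344  ,  0.0011802 , -0.03812145]), 'gripper_force': 0.0, 'grip_width': 0.00996810288563578}
```

The jaw reached 10 mm without touching anything, so the cap isn't between the pads. I'll look.

Run:
```python
from h import *
w=snap('wrist','w3');b=snap('side','b3');a=snap('scene','a3')
A=cv2.resize(a['img'][150:270,180:340],(480,360),interpolation=2)
B=cv2.resize(b['img'][190:310,270:390],(320,320),interpolation=2)
C=np.zeros((600,800,3),np.uint8);C[:360,:480]=A;C[:320,480:]=B
C[360:,:384]=cv2.resize(w['img'],(384,240));C[330:570,400:800]=w['img'][130:370,120:520]
cv2.imwrite('pics/d3.png',C[:,:,::-1])
```

```text
(no output)
```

View pics/d3.png

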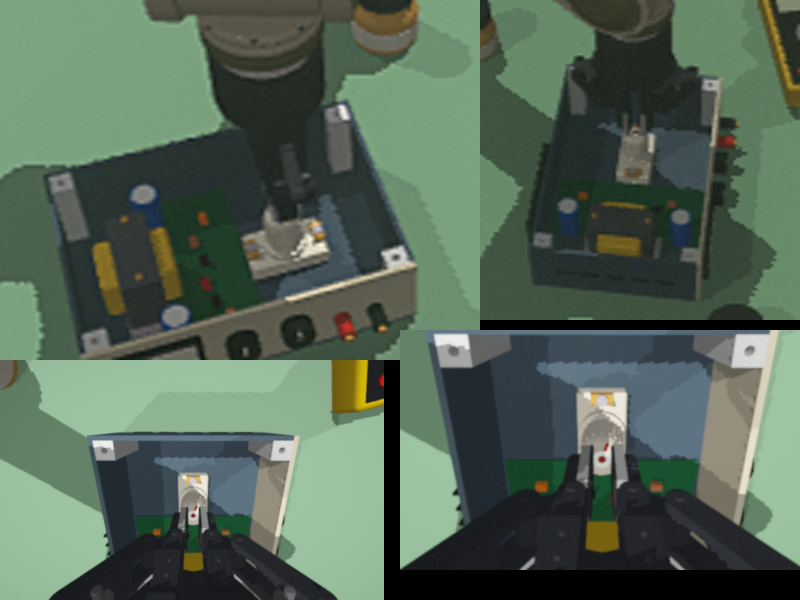

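Run:
```python
from h import *
for n in('w3','b3','a3'):
    d=dict(np.load(f'pics/{n}.npz'));W=allworld(d);im=d['img'].astype(int)
    rr=np.linalg.norm(W[...,:2]-[.5594,-.1883],axis=-1)
    print(n)
    for lo in np.arange(.03,.12,.006):
        k=(rr<.035)&(W[...,2]>=lo)&(W[...,2]<lo+.006)
        if k.sum():print(round(lo,3),k.sum(),W[k][:,:2].mean(0).round(4),(W[k][:,:2].max(0)-W[k][:,:2].min(0)).round(3),im[k].mean(0).round())
```

```text
w3
0.03 115 [ 0.561  -0.1789] [0.026 0.014] [133. 129. 120.]
0.036 140 [ 0.5605 -0.1788] [0.027 0.014] [131. 127. 118.]
0.042 153 [ 0.561  -0.1789] [0.027 0.014] [132. 129. 119.]
0.048 197 [ 0.5603 -0.179 ] [0.027 0.015] [142. 138. 128.]
0.054 397 [ 0.56   -0.1834] [0.026 0.026] [161. 156. 146.]
0.06 399 [ 0.559  -0.1887] [0.013 0.023] [171. 159. 152.]
0.066 159 [ 0.5609 -0.179 ] [0.034 0.025] [88. 91. 88.]
0.072 271 [ 0.561  -0.1786] [0.036 0.011] [69. 71. 71.]
0.078 371 [ 0.5608 -0.1801] [0.036 0.024] [64. 67. 67.]
0.084 367 [ 0.5611 -0.1794] [0.036 0.025] [65. 68. 68.]
0.09 405 [ 0.561  -0.1789] [0.037 0.015] [65. 67. 67.]
0.096 572 [ 0.5602 -0.183 ] [0.036 0.026] [73. 75. 74.]
0.102 488 [ 0.5606 -0.1783] [0.062 0.031] [36. 40. 41.]
0.108 1315 [ 0.5613 -0.1788] [0.064 0.032] [34. 36. 38.]
0.114 2630 [ 0.5602 -0.1819] [0.069 0.037] [33. 34. 38.]
b3
0.03 15 [ 0.557  -0.2031] [0.023 0.026] [100.  99.  88.]
0.036 6 [ 0.5535 -0.1993] [0.025 0.016] [97. 96. 86.]
0.042 20 [ 0.557  -0.2008] [0.025 0.015] [98. 97. 86.]
0.048 9 [ 0.5571 -0.2005] [0.025 0.015] [98. 97. 87.]
0.054 33 [ 0.5575
[... 672 characters left out ...]
.1978] [0.017 0.021] [105. 102.  92.]
0.042 14 [ 0.5695 -0.1963] [0.011 0.021] [103. 101.  91.]
0.048 30 [ 0.5678 -0.1952] [0.022 0.025] [103. 101.  91.]
0.054 28 [ 0.5639 -0.1976] [0.019 0.025] [119. 116. 104.]
0.06 10 [ 0.564  -0.1975] [0.023 0.015] [113. 110. 100.]
0.066 7 [ 0.5676 -0.1984] [0.023 0.01 ] [75. 76. 71.]
0.072 16 [ 0.5713 -0.194 ] [0.026 0.02 ] [50. 54. 50.]
0.078 18 [ 0.5726 -0.1962] [0.028 0.02 ] [48. 52. 48.]
0.084 8 [ 0.5732 -0.1934] [0.032 0.012] [34. 40. 35.]
0.09 2 [ 0.557 -0.201] [0.018 0.004] [48. 52. 50.]
0.102 2 [ 0.5724 -0.2048] [0.001 0.   ] [41. 44. 40.]
0.108 5 [ 0.5717 -0.2034] [0.016 0.012] [43. 49. 45.]
0.114 11 [ 0.5741 -0.2023] [0.017 0.013] [35. 40. 35.]
```

Run:
```python
from h import *
from scipy.spatial.transform import Rotation as Ro
for n,p in(('w2',(.5579,-.19285,.1504)),('w3',(.5594,-.1883,.0338)),('b3',(.5594,-.1883,.0338)),('b',(.1386,-.532,.2006))):
    d=dict(np.load(f'pics/{n}.npz'));W=allworld(d)
    k=(np.linalg.norm(W[...,:2]-p[:2],axis=-1)<.065)&(W[...,2]>.075 if n!='b3' and n!='w3' else W[...,2]>.0605)
    z=np.sort(W[k][:,2]);print(n,k.sum(),'tip z',z[:40:8],'rel',z[5]-p[2])
    kk=k&(W[...,2]<z[5]+.02);print(W[kk][:,:2].mean(0)-p[:2])
```

```text
w2 34191 tip z [0.18421497 0.18556034 0.18585103 0.18627844 0.18657638] rel 0.03501125082264758
[0.00093348 0.0057705 ]
w3 36570 tip z [0.06050073 0.06052855 0.06054928 0.06056531 0.06059202] rel 0.026711828638349984
[0.0009788 0.0067391]
b3 2912 tip z [0.0607289  0.06470608 0.07062159 0.07466035 0.07934213] rel 0.028648084950855537
[-0.00130305 -0.00866111]
b 5535 tip z [0.23962631 0.2459799  0.25038182 0.25254952 0.25409709] rel 0.043662215450200575
[ 0.00874899 -0.0136288 ]
```

The depth data puts the real fingertips about 28 mm higher than the reported TCP, consistently at every opening, and they are laterally correct. The fingers therefore closed just above the cap without touching it. I'll reopen, go lower by that measured amount, and watch the force.

>>> step_arm([
  [[0,0,0],[0,0,0]],
  [[0,0,0],[0,0,0]],
  [[0,0,0],[0,0,0]],
  [[0,0,0],[0,0,0]],
  [[0,0,0],[0,0,0]],
  [[0,0,0],[0,0,0]],
], jaw=55)

```text
time_s: 3.52
position: [0.5594, -0.1883, 0.0337]
tool_rot: [[0.194, 0.981, 0.0], [0.981, -0.194, 0.0], [0.0, 0.0, -1.0]]
ft_force: [0.4, -0.1, -0.1]
grip_width: 0.0547
gripper_force: 0.0
```

>>> step_arm([
  [[-0.003,0,0.02],[0,0,0]],
  [[-0.003,0,0.04],[0,0,0]],
  [[-0.003,0,0.06],[0,0,0]],
  [[-0.003,0,0.08],[0,0,0]],
  [[-0.003,0,0.1],[0,0,0]],
  [[-0.003,0,0.1],[0,0,0]],
])

```text
time_s: 4.02
position: [0.5585, -0.1888, 0.0021]
tool_rot: [[0.194, 0.981, -0.002], [0.981, -0.194, 0.002], [0.001, -0.002, -1.0]]
ft_force: [0.6, 0.4, -0.5]
grip_width: 0.0551
gripper_force: 0.0
```

>>> step_arm([
  [[0,0,0],[0,0,0]],
  [[0,0,0],[0,0,0]],
  [[0,0,0],[0,0,0]],
  [[0,0,0],[0,0,0]],
  [[0,0,0],[0,0,0]],
  [[0,0,0],[0,0,0]],
  [[0,0,0],[0,0,0]],
], jaw=15, grip_force=40)

```text
time_s: 4.6
position: [0.5591, -0.1892, 0.0041]
tool_rot: [[0.194, 0.981, 0.0], [0.981, -0.194, 0.0], [0.0, 0.0, -1.0]]
ft_force: [-3.6, 0.9, 5.0]
grip_width: 0.0256
gripper_force: 39.5
```

Run:
```python
from h import *
s=env.observe();print(s['time_s'],s['position'],s['q'],s['ft_force'],s['wrist_torque'],s['gripper_force'],s['grip_width'])
d=snap('side','b4');W=allworld(d)
k=(np.linalg.norm(W[...,:2]-[.5594,-.189],axis=-1)<.05)&(W[...,2]>.03)&(W[...,2]<.1)&(d['img'].max(-1)<90)
v,u=np.nonzero(k);
for lo in np.arange(.028,.07,.006):
    q=k&(W[...,2]>=lo)&(W[...,2]<lo+.006);print(lo.round(3),q.sum(),np.ptp(W[q][:,0]) if q.sum() else 0)
```

```text
4.6 [ 0.55912027 -0.18918887  0.00407725] [-3.01828351e+01  3.74192036e+01  8.26473490e+01  1.47738354e-02
  5.99183451e+01 -1.89917853e+01] [-3.58671129  0.85772839  5.00406759] [0.09962916 0.52418286 0.00328102] 39.50755095575005 0.02557836180940461
0.028 2 0.002817888269012525
0.034 8 0.03895732815964692
0.04 13 0.05123256615642757
0.046 16 0.047702295215122814
0.052 14 0.05053117328718604
0.058 19 0.05046381163105085
0.064 12 0.044844674808012686
0.07 13 0.04678807496977577
```

>>> step_arm([
  [[0,0,0],[0,0,0.1]],
  [[0,0,0],[0,0,0.2]],
  [[0,0,0.0005],[0,0,0.3]],
  [[0,0,0.0005],[0,0,0.4]],
  [[0,0,0.0007],[0,0,0.5]],
  [[0,0,0.0008],[0,0,0.6]],
  [[0,0,0.001],[0,0,0.7]],
  [[0,0,0.001],[0,0,0.8]],
  [[0,0,0.0012],[0,0,0.9]],
  [[0,0,0.0013],[0,0,1.0]],
])

```text
time_s: 5.48
position: [0.5599, -0.1897, 0.0038]
tool_rot: [[0.833, 0.553, 0.002], [0.553, -0.833, -0.001], [0.001, 0.002, -1.0]]
ft_force: [-0.7, -1.6, 2.9]
grip_width: 0.0252
gripper_force: 39.3
```

>>> step_arm([
  [[0,0,0],[0,0,0.05]],
  [[0,0,0],[0,0,0.1]],
  [[0,0,0],[0,0,0.15]],
  [[0,0,0],[0,0,0.2]],
  [[0,0,0],[0,0,0.25]],
  [[0,0,0],[0,0,0.25]],
])

```text
time_s: 5.98
position: [0.56, -0.1899, 0.0037]
tool_rot: [[0.924, 0.382, 0.002], [0.382, -0.924, -0.001], [0.002, 0.002, -1.0]]
ft_force: [-0.2, -3.2, 3.1]
grip_width: 0.0257
gripper_force: 39.3
```

```bash
cat > st.py <<'E'
from h import *
s=env.observe();R=s['tool_rot'];print(s['time_s'],s['position'].round(4),'phi',np.degrees(np.arctan2(R[1,0],R[0,0])),'q6',s['q'][5],s['ft_force'].round(1),s['wrist_torque'].round(3),s['gripper_force'],s['grip_width'])
E
python3 st.py
```

```text
5.9833 [ 0.56   -0.1899  0.0037] phi 22.46962897264169 q6 37.33241114288058 [-0.2 -3.2  3.1] [-0.475 -0.076 -0.006] 39.300489930901676 0.025686964741652905
```

>>> step_arm([
  [[0,0,0.0005],[0,0,0.05]],
  [[0,0,0.0005],[0,0,0.1]],
  [[0,0,0.0005],[0,0,0.15]],
  [[0,0,0.0005],[0,0,0.2]],
  [[0,0,0.0005],[0,0,0.25]],
  [[0,0,0.0005],[0,0,0.25]],
])

```text
time_s: 6.48
position: [0.5601, -0.1901, 0.0036]
tool_rot: [[0.981, 0.196, 0.003], [0.196, -0.981, -0.002], [0.002, 0.002, -1.0]]
ft_force: [1.9, -4.5, 2.3]
grip_width: 0.0254
gripper_force: 39.3
```

```bash
python3 st.py
```

```text
6.4833 [ 0.5601 -0.1901  0.0036] phi 11.283250402922722 q6 48.518566857913996 [ 1.9 -4.5  2.3] [-0.762 -0.225 -0.035] 39.34182903729379 0.025380891785335
```

>>> step_arm([
  [[0,0,0],[0,0,0.04]],
  [[0,0,0],[0,0,0.08]],
  [[0,0,0],[0,0,0.12]],
  [[0,0,0],[0,0,0.16]],
  [[0,0,0],[0,0,0.16]],
  [[0,0,0],[0,0,0.16]],
])

```text
time_s: 6.98
position: [0.5601, -0.1903, 0.0036]
tool_rot: [[0.997, 0.075, 0.002], [0.075, -0.997, -0.002], [0.002, 0.002, -1.0]]
ft_force: [1.4, -4.9, 1.5]
grip_width: 0.0254
gripper_force: 39.2
```

```bash
python3 st.py
```

```text
6.9833 [ 0.5601 -0.1903  0.0036] phi 4.29180045470965 q6 55.53017385333579 [ 1.4 -4.9  1.5] [-0.939 -0.243  0.671] 39.22712335595861 0.025372642550966877
```

>>> step_arm([
  [[0,0,0],[0,0,0.03]],
  [[0,0,0],[0,0,0.06]],
  [[0,0,0],[0,0,0.09]],
  [[0,0,0],[0,0,0.09]],
])

```text
time_s: 7.32
position: [0.5603, -0.1903, 0.0036]
tool_rot: [[1.0, 0.003, 0.003], [0.003, -1.0, -0.003], [0.003, 0.003, -1.0]]
ft_force: [2.4, -5.2, 0.8]
grip_width: 0.0255
gripper_force: 40.0
```

```bash
python3 st.py
```

```text
7.3167 [ 0.5603 -0.1903  0.0036] phi 0.2003344453406546 q6 59.627511924158036 [ 2.4 -5.2  0.8] [-0.969 -0.401  0.708] 40.033540528966114 0.025494160666579817
```

>>> step_arm([
  [[0,0,0],[0,0,-0.04]],
  [[0,0,0],[0,0,-0.04]],
  [[0,0,0],[0,0,-0.04]],
  [[0,0,0],[0,0,-0.04]],
  [[0,0,0],[0,0,-0.04]],
  [[0,0,0],[0,0,-0.04]],
], jaw=55)

```text
time_s: 7.82
position: [0.5591, -0.189, 0.0031]
tool_rot: [[0.999, 0.032, 0.0], [0.032, -0.999, 0.0], [0.0, -0.0, -1.0]]
ft_force: [0.1, -0.7, 0.2]
grip_width: 0.0548
gripper_force: 0.0
```

>>> step_arm([
  [[0,0,-0.08],[0,0,0]],
  [[0,0,-0.18],[0,0,0]],
  [[0,0,-0.3],[0,0,0]],
  [[0,0,-0.4],[0,0,0]],
  [[0,0,-0.45],[0,0,0]],
  [[0,0,-0.45],[0,0,0]],
])

```text
time_s: 8.32
position: [0.5606, -0.1899, 0.1421]
tool_rot: [[0.999, 0.032, 0.007], [0.032, -0.999, -0.003], [0.006, 0.004, -1.0]]
ft_force: [0.9, 0.4, 0.5]
grip_width: 0.0548
gripper_force: 0.0
```

```bash
python3 - <<'E'
from h import *
w=snap('wrist','w5');a=snap('scene','a5')
q=proj(w,[[.559,-.1895,.06]])[0].astype(int);print(q)
i=w['img'][max(0,q[1]-40):q[1]+40,q[0]-50:q[0]+50];j=a['img'][180:280,190:323]
cv2.imwrite('pics/e5.png',np.hstack([cv2.resize(i,(400,320),interpolation=2),cv2.resize(j,(400,320),interpolation=2)])[:,:,::-1])
E
python3 st.py; python3 go.py .556 .01 .14 45  .5533 .2037 .1 87.85 .5533 .2037 -.010 87.85
```

```text
[322 201]
8.4167 [ 0.559  -0.1891  0.138 ] phi 1.8505353912659062 q6 57.96075873311269 [ 0.2  0.3 -0.1] [0.006 0.002 0.035] 0.0 0.05511475433834486
shift [ 0.0115 -0.6636 -0.0066] turn [-0.000e+00 -6.000e-04 -9.589e-01]
shift [ 0.4502 -0.4629  0.1333] turn [ 0.      0.     -0.9522]
shift [0.     0.     0.3667] turn [0. 0. 0.]
```

View pics/e5.png

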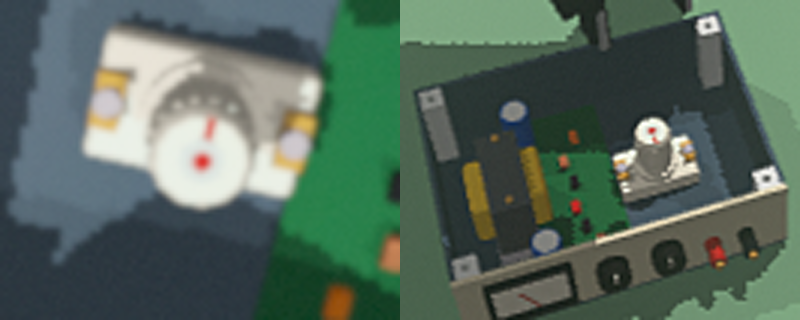

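The mark now points about 11–13° clockwise of world x, from (202,162) to (212,118) in the left tile. That is along the supply's +x at −11.2°, so the cap is home. Next is the cover.

>>> step_arm([
  [[0.0115,-0.6636,-0.0066],[0,0,-0.9589]],
  [[0.0115,-0.6636,-0.0066],[0,0,-0.9589]],
  [[0.0115,-0.6636,-0.0066],[0,0,-0.9589]],
  [[0.0115,-0.6636,-0.0066],[0,0,-0.9589]],
  [[0.0115,-0.6636,-0.0066],[0,0,-0.9589]],
  [[0.0115,-0.6636,-0.0066],[0,0,-0.9589]],
  [[0.0115,-0.6636,-0.0066],[0,0,-0.9589]],
  [[0.0115,-0.6636,-0.0066],[0,0,-0.9589]],
])

```text
time_s: 9.08
position: [0.5557, 0.0099, 0.139]
tool_rot: [[0.709, 0.705, -0.002], [0.705, -0.709, 0.0], [-0.001, -0.002, -1.0]]
ft_force: [-0.0, -1.3, -0.2]
grip_width: 0.0551
gripper_force: 0.0
```

>>> step_arm([
  [[0.45,-0.463,0.1333],[0,0,-0.9522]],
  [[0.45,-0.463,0.1333],[0,0,-0.9522]],
  [[0.45,-0.463,0.1333],[0,0,-0.9522]],
  [[0.45,-0.463,0.1333],[0,0,-0.9522]],
  [[0.45,-0.463,0.1333],[0,0,-0.9522]],
  [[0.45,-0.463,0.1333],[0,0,-0.9522]],
  [[0.45,-0.463,0.1333],[0,0,-0.9522]],
  [[0.45,-0.463,0.1333],[0,0,-0.9522]],
  [[0.45,-0.463,0.1333],[0,0,-0.9522]],
  [[0.45,-0.463,0.1333],[0,0,-0.9522]],
])

```text
time_s: 9.92
position: [0.5539, 0.2022, 0.1003]
tool_rot: [[0.043, 0.999, 0.001], [0.999, -0.043, 0.0], [0.0, 0.0, -1.0]]
ft_force: [-0.1, -0.2, -0.4]
grip_width: 0.0551
gripper_force: 0.0
```

```bash
python3 - <<'E'
from h import *
w=snap('wrist','w6');W=allworld(w)
print(proj(w,[[.5533,.2037,.044]]))
k=(np.linalg.norm(W[...,:2]-[.5533,.2037],axis=-1)<.06)&(W[...,2]>.039)&(W[...,2]<.048)
P=W[k][:,:2];print(k.sum(),P.mean(0),(P.max(0)+P.min(0))/2,np.ptp(P,0),cv2.minAreaRect(P.astype(np.float32)))
E
python3 st.py; python3 go.py .5533 .2037 -.010 87.85
```

```text
[[320.89676685 207.32866212]]
1258 [0.55353576 0.20945745] [0.55323182 0.20661711] [0.01438575 0.08879539] ((0.5532227754592896, 0.20659002661705017), (0.0888313576579094, 0.011278517544269562), 87.87486267089844)
9.9667 [0.5538 0.2024 0.1004] phi 87.59011213024974 q6 10.986917646428044 [0.4 1.  0.3] [-0.021 -0.012 -0.035] 0.0 0.05504313473280266
shift [ 0.0042 -0.002   0.3679] turn [ 0.0006 -0.0003 -0.0058]
```

View pics/w6.png

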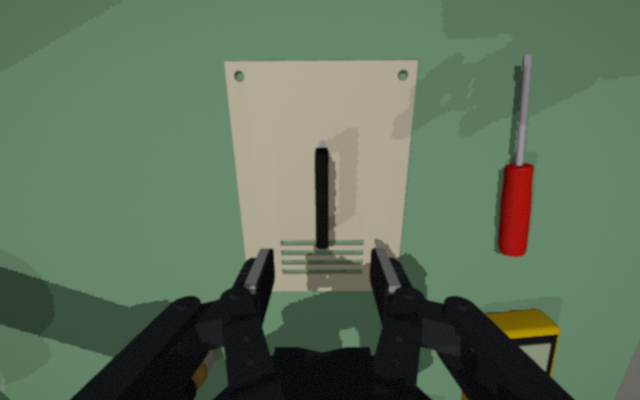

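The handle bar runs from (321,148) to (322,248), centred between the fingers, with its yaw and x confirmed. I'll descend.

>>> step_arm([
  [[0.0085,-0.002,0.1],[0,0,-0.0058]],
  [[0.0085,-0.002,0.2],[0,0,-0.0058]],
  [[0.0085,-0.002,0.28],[0,0,-0.0058]],
  [[0.0085,-0.002,0.34],[0,0,-0.0058]],
  [[0.0085,-0.002,0.36],[0,0,-0.0058]],
  [[0.0085,-0.002,0.368],[0,0,-0.0058]],
  [[0.0085,-0.002,0.368],[0,0,-0.0058]],
])

```text
time_s: 10.55
position: [0.5534, 0.2059, -0.0097]
tool_rot: [[0.034, 0.999, 0.001], [0.999, -0.034, 0.0], [0.0, 0.001, -1.0]]
ft_force: [-0.2, 0.6, 0.4]
grip_width: 0.0552
gripper_force: 0.0
```

>>> step_arm([
  [[0,0,0],[0,0,0]],
  [[0,0,0],[0,0,0]],
  [[0,0,0],[0,0,0]],
  [[0,0,0],[0,0,0]],
  [[0,0,0],[0,0,0]],
  [[0,0,0],[0,0,0]],
  [[0,0,0],[0,0,0]],
  [[0,0,0],[0,0,0]],
  [[0,0,0],[0,0,0]],
], jaw=2, grip_force=100)

```text
time_s: 11.3
position: [0.5536, 0.2063, -0.009]
tool_rot: [[0.033, 0.999, 0.002], [0.999, -0.033, 0.001], [0.001, 0.002, -1.0]]
ft_force: [-0.0, -0.5, 7.1]
grip_width: 0.0102
gripper_force: 98.1
```

```bash
python3 st.py
python3 - <<'E'
from h import *
d=snap('scene','a7');W=allworld(d);p=env.observe()['position']
k=(abs(W[...,1]-p[1])<.013)&(abs(W[...,0]-p[0])<.03)&(d['img'].max(-1)<110)&(W[...,2]>.006)&(W[...,2]<.1)
for lo in np.arange(.006,.06,.006):
    q=k&(W[...,2]>=lo)&(W[...,2]<lo+.006);print(lo.round(3),q.sum(),W[q].mean(0).round(4) if q.sum() else 0)
E
```

```text
11.3 [ 0.5536  0.2063 -0.009 ] phi 88.10243219641694 q6 10.85377829767495 [-0.  -0.5  7.1] [-0.077  0.157 -0.091] 98.09925198554993 0.01018769400014816
0.006 1 [0.577  0.1954 0.0064]
0.012 0 0
0.018 0 0
0.024 5 [0.5652 0.1963 0.0268]
0.03 13 [0.5679 0.2007 0.0338]
0.036 13 [0.5643 0.199  0.0394]
0.042 20 [0.558  0.1984 0.0447]
0.048 14 [0.5598 0.198  0.0507]
0.054 14 [0.5532 0.1973 0.0564]
```

>>> step_arm([
  [[0,0,-0.01],[0,0,0]],
  [[0,0,-0.03],[0,0,0]],
  [[0,0,-0.06],[0,0,0]],
  [[0,0,-0.1],[0,0,0]],
  [[0,0,-0.16],[0,0,0]],
  [[0,0,-0.22],[0,0,0]],
  [[0,0,-0.3],[0,0,0]],
  [[0,0,-0.38],[0,0,0]],
  [[0,0,-0.44],[0,0,0]],
  [[0,0,-0.47],[0,0,0]],
])

```text
time_s: 12.18
position: [0.5535, 0.2063, 0.1338]
tool_rot: [[0.033, 0.999, 0.004], [0.999, -0.033, 0.001], [0.001, 0.004, -1.0]]
ft_force: [0.2, -0.2, -5.4]
grip_width: 0.0097
gripper_force: 97.9
```

```bash
python3 st.py
python3 - <<'E'
from h import *
p=env.observe()['position']
for n in('scene','side'):
    d=snap(n,n+'8');W=allworld(d);c=d['img'].astype(int)
    k=(abs(W[...,0]-p[0])<.1)&(abs(W[...,1]-p[1])<.14)&(abs(W[...,2]-.145)<.02)&(c.min(-1)>110)
    P=W[k];A=np.c_[P[:,:2]-p[:2],np.ones(len(P))];s=np.linalg.lstsq(A,P[:,2],rcond=None)[0];r=P[:,2]-A@s
    g=abs(r)<.004;s=np.linalg.lstsq(A[g],P[g,2],rcond=None)[0];print(k.sum(),s,np.degrees(s[:2]))
E
python3 go.py .555 -.01 .13 83  .5508 -.2317 .13 78.8
```

```text
12.1833 [0.5535 0.2063 0.1338] phi 88.11913394093501 q6 10.842948150525679 [ 0.2 -0.2 -5.4] [-0.052 -0.094 -0.033] 97.88858771324158 0.009663776688639089
2165 [0.00142741 0.00183612 0.14585774] [0.08178458 0.105202  ]
1132 [ 0.00161187 -0.00232186  0.14542712] [ 0.0923536  -0.13303271]
shift [-0.7203  0.0292  0.0072] turn [ 0.0038 -0.0012  0.1136]
shift [-0.7352  0.0762  0.    ] turn [0.     0.     0.0933]
```

>>> step_arm([
  [[-0.03,0,0],[0,0,0.01]],
  [[-0.08,0,0],[0,0,0.02]],
  [[-0.16,0.005,0],[0,0,0.03]],
  [[-0.26,0.01,0],[0,0,0.04]],
  [[-0.36,0.015,0],[0,0,0.06]],
  [[-0.46,0.02,0],[0,0,0.08]],
  [[-0.56,0.025,0],[0,0,0.1]],
  [[-0.64,0.028,0],[0,0,0.11]],
  [[-0.69,0.03,0],[0,0,0.1136]],
  [[-0.72,0.03,0],[0,0,0.1136]],
])

```text
time_s: 13.12
position: [0.5538, -0.0124, 0.1291]
tool_rot: [[0.125, 0.992, -0.003], [0.992, -0.125, 0.0], [0.0, -0.003, -1.0]]
ft_force: [-0.4, -0.0, -6.1]
grip_width: 0.0102
gripper_force: 97.8
```

>>> step_arm([
  [[-0.03,0,0],[0,0,0.01]],
  [[-0.08,0.008,0],[0,0,0.02]],
  [[-0.16,0.016,0],[0,0,0.03]],
  [[-0.26,0.026,0],[0,0,0.04]],
  [[-0.36,0.037,0],[0,0,0.06]],
  [[-0.46,0.047,0],[0,0,0.07]],
  [[-0.56,0.057,0],[0,0,0.08]],
  [[-0.64,0.066,0],[0,0,0.09]],
  [[-0.7,0.072,0],[0,0,0.0933]],
  [[-0.735,0.076,0],[0,0,0.0933]],
])

```text
time_s: 13.95
position: [0.5501, -0.2333, 0.1299]
tool_rot: [[0.196, 0.981, -0.001], [0.981, -0.196, 0.001], [0.001, -0.001, -1.0]]
ft_force: [-0.0, 0.1, -5.8]
grip_width: 0.0099
gripper_force: 97.8
```

>>> step_arm([
  [[0,0,0],[0,0,0]],
  [[0,0,0],[0,0,0]],
])

```text
time_s: 14.12
position: [0.5503, -0.2309, 0.1302]
tool_rot: [[0.194, 0.981, -0.001], [0.981, -0.194, 0.001], [0.001, -0.001, -1.0]]
ft_force: [-0.1, 0.4, -6.2]
grip_width: 0.0097
gripper_force: 97.8
```

```bash
python3 st.py
python3 - <<'E'
from h import *
for n in('scene','side'): snap(n,n+'9')
a=cv2.imread('pics/scene9.png');b=cv2.imread('pics/side9.png')
cv2.imwrite('pics/f9.png',np.hstack([cv2.resize(a[130:280,180:340],(420,394),interpolation=2),cv2.resize(b[180:310,260:385],(379,394),interpolation=2)]))
E
python3 go.py .5508 -.2317 .082 78.8
```

```text
14.1167 [ 0.5503 -0.2309  0.1302] phi 78.79998820640695 q6 -22.95478884142349 [-0.1  0.4 -6.2] [ 0.036 -0.042  0.007] 97.8260064125061 0.009714780339373274
shift [-0.0047  0.0019  0.1618] turn [-0.0005 -0.0013  0.0016]
```

View pics/f9.png

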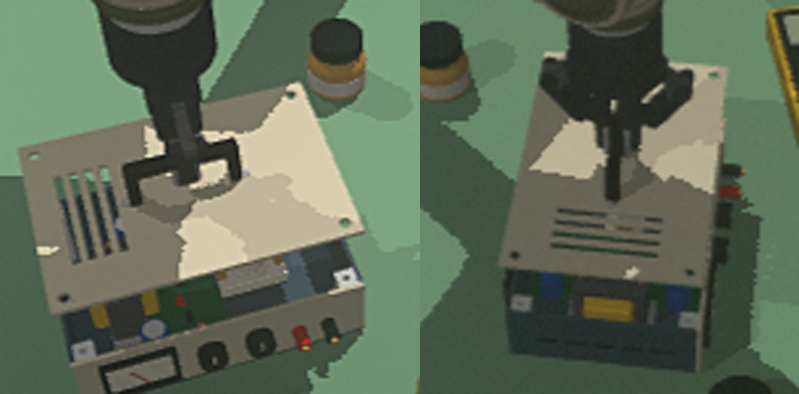

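The plate hangs level over the case with its slots over the transformer. Holes show at (346,223), (292,94), (34,155) and (64,298) in the scene tile, and at (714,74), (690,272) and (516,256) in the side tile. Fitting the cover pose against the supply's.

Run:
```python
from fit import *
a=dict(np.load('pics/scene9.npz'));b=dict(np.load('pics/side9.npz'))
def S(D,u0,v0,s): return {i:((x+.5)/s-.5+u0,(y+.5)/s-.5+v0) for i,(x,y) in D.items()}
A=S({0:(346,223),1:(292,94),2:(34,155),3:(64,298)},180,130,2.625);B=S({0:(294,74),3:(270,272),2:(96,256)},260,180,3.031)
for z in(.139,.142):
  for o in([(a,A)],[(b,B)],[(a,A),(b,B)]):
    x,r=fit(o,z,[.55,-.23,-.19]);print(z,x[:2].round(4),np.degrees(x[2]).round(2),abs(r).max())
for d in(a,b):
    W=allworld(d);c=d['img'];k=(np.linalg.norm(W[...,:2]-[.55,-.23],axis=-1)<.14)&(abs(W[...,2]-.142)<.01)&(c.min(-1)>90)
    P=W[k];M=np.c_[P[:,:2]-[.55,-.23],np.ones(len(P))];s=np.linalg.lstsq(M,P[:,2],rcond=None)[0];print(s.round(4))
    # rim height via bosses
    k=(np.linalg.norm(W[...,:2]-[.55,-.23],axis=-1)<.16)&(abs(W[...,2]-.07)<.006)&(c.min(-1)>150);print('boss z',np.median(W[k][:,2]),k.sum())
```

```text
0.139 [ 0.5477 -0.2319] -11.31 0.6
0.139 [ 0.5508 -0.2314] -10.93 0.6
0.139 [ 0.5491 -0.2318] -11.02 1.0
0.142 [ 0.55   -0.2326] -11.29 0.4
0.142 [ 0.5507 -0.2335] -10.9 0.5
0.142 [ 0.5504 -0.2328] -11.14 0.6
[-0.0014 -0.0002  0.1427]
boss z 0.069644056603893 55
[-0.002  -0.0028  0.1416]
boss z nan 0
  return _methods._mean(a, axis=axis, dtype=dtype,
  ret = ret.dtype.type(ret / rcount)
```

>>> step_arm([
  [[0.0015,0,0.01],[0,0,0]],
  [[0.0015,0,0.03],[0,0,0]],
  [[0.0015,0,0.06],[0,0,0]],
  [[0.0015,0,0.09],[0,0,0]],
  [[0.0015,0,0.12],[0,0,0]],
  [[0.0015,0,0.145],[0,0,0]],
  [[0.0015,0,0.165],[0,0,0]],
  [[0.0015,0,0.18],[0,0,0]],
  [[0.0015,0,0.19],[0,0,0]],
  [[0.0015,0,0.193],[0,0,0]],
])

```text
time_s: 15.05
position: [0.5506, -0.2312, 0.0724]
tool_rot: [[0.194, 0.981, -0.0], [0.981, -0.194, 0.001], [0.001, -0.0, -1.0]]
ft_force: [-0.3, -0.7, -4.6]
grip_width: 0.0101
gripper_force: 97.8
```

>>> step_arm([
  [[0,0,0],[0,0,0]],
  [[0,0,0],[0,0,0]],
  [[0,0,0],[0,0,0]],
  [[0,0,0],[0,0,0]],
  [[0,0,0],[0,0,0]],
  [[0,0,0],[0,0,0]],
])

```text
time_s: 15.55
position: [0.5507, -0.2312, 0.073]
tool_rot: [[0.194, 0.981, 0.001], [0.981, -0.194, 0.0], [0.0, 0.001, -1.0]]
ft_force: [0.7, 0.7, -6.9]
grip_width: 0.0101
gripper_force: 97.8
```

```bash
python3 st.py
python3 - <<'E'
from h import *
for n in('scene','side'):
    d=snap(n,n+'10');W=allworld(d);c=d['img'];k=(np.linalg.norm(W[...,:2]-[.55,-.23],axis=-1)<.14)&(abs(W[...,2]-.084)<.007)&(c.min(-1)>90)
    P=W[k];M=np.c_[P[:,:2]-[.55,-.23],np.ones(len(P))];s=np.linalg.lstsq(M,P[:,2],rcond=None)[0];print(s.round(4))
a=cv2.imread('pics/scene10.png');b=cv2.imread('pics/side10.png')
cv2.imwrite('pics/f10.png',np.hstack([cv2.resize(a[140:290,180:340],(420,394),interpolation=2),cv2.resize(b[190:320,260:385],(379,394),interpolation=2)]))
E
```

```text
15.55 [ 0.5507 -0.2312  0.073 ] phi 78.79987275016053 q6 -22.941817344748316 [ 0.7  0.7 -6.9] [-0.022  0.004 -0.061] 97.82209396362305 0.010056055595121315
[-0.0002 -0.0019  0.0855]
[-0.0012 -0.0025  0.0842]
```

View pics/f10.png

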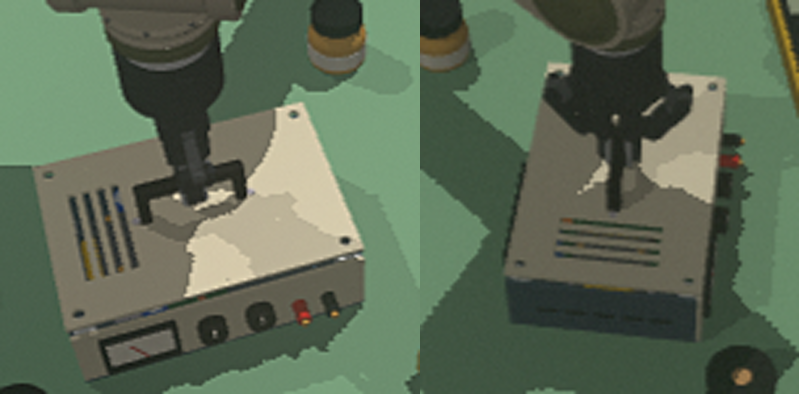

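The cover sits just above the rim with even gaps. Holes show at (345,240), (293,114), (47,174) and (78,314) in the scene tile, and at (712,87), (688,281) and (519,263) in the side tile.

Run:
```python
from fit import *
a=dict(np.load('pics/scene10.npz'));b=dict(np.load('pics/side10.npz'))
def S(D,u0,v0,s): return {i:((x+.5)/s-.5+u0,(y+.5)/s-.5+v0) for i,(x,y) in D.items()}
A=S({0:(345,240),1:(293,114),2:(47,174),3:(78,314)},180,140,2.625);B=S({0:(292,87),3:(268,281),2:(99,263)},260,190,3.031)
for z in(.0835,.085):
  for o in([(a,A)],[(b,B)],[(a,A),(b,B)]):
    x,r=fit(o,z,[.55,-.23,-.19]);print(z,x[:2].round(4),np.degrees(x[2]).round(2),abs(r).max())
```

```text
0.0835 [ 0.5487 -0.2334] -11.13 0.5
0.0835 [ 0.5501 -0.2334] -11.4 0.1
0.0835 [ 0.5493 -0.2334] -11.18 0.6
0.085 [ 0.5498 -0.2337] -11.13 0.4
0.085 [ 0.5501 -0.2344] -11.39 0.1
0.085 [ 0.5499 -0.2339] -11.22 0.4
```

>>> step_arm([
  [[0.0018,0.0006,0.001],[0,0,0]],
  [[0.0036,0.0006,0.002],[0,0,0]],
  [[0.0036,0.0006,0.002],[0,0,0]],
  [[0.0036,0.0006,0.002],[0,0,0]],
  [[0.0036,0.0006,0.002],[0,0,0]],
  [[0.0036,0.0006,0.002],[0,0,0]],
  [[0.0036,0.0006,0.002],[0,0,0]],
])

```text
time_s: 16.23
position: [0.551, -0.2302, 0.0722]
tool_rot: [[0.194, 0.981, 0.0], [0.981, -0.194, 0.0], [0.0, 0.0, -1.0]]
ft_force: [0.3, 0.0, -6.2]
grip_width: 0.0099
gripper_force: 97.8
```

```bash
python3 st.py; python3 -c "
from rig import close_job
print(close_job())"
```

```text
16.2333 [ 0.551  -0.2302  0.0722] phi 78.79823755017031 q6 -22.840745107505256 [ 0.3  0.  -6.2] [-0.014  0.012 -0.016] 97.8224229812622 0.009885808638865942
the job is handed in; nothing more can be done
None
```

The job is handed in at 16.2 s: the fuse cap is screwed to its stop, and the cover is held level about 1 cm above the rim with slots over the transformer and holes within about 1 mm of the threads by camera fit; the real fingertips sit about 28 mm behind the reported TCP, so the first try at gripping the cap closed on air just above it, and I corrected for that by camera.

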